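# Stand the small amber bottle on the lab jack

### The arm

A 6-joint arm with a two-finger parallel gripper is mounted at the origin on a cart in front of the work surface, level with it; the furniture and walls round the work are solid. World frame = base frame: x ahead of the robot, y to its left, z up, the work surface at z = 0. Lengths are in m, angles in degrees, forces in N, time in s.
With the tool pointing down it reaches from about 0.35 to 0.875 m from the base axis. Payload 4.2 kg.
Tool frame: the origin (TCP) lies on the centre line of the jaws, within the pads' length; the fingertips stand 11 mm ahead of it and the grasp point (between the pads) lies 8 mm behind it; z points along the fingers, y is the line along which they close (so a half turn about z gives the same grasp; the last joint's range is limited). The gripper opens to 87 mm and grips with 3 to 60 N. Pads are 19 mm wide; open, the fingers measure 117 mm over their backs; the gripper's body (75 mm by 190 mm) begins 51 mm behind the grasp point.
Start: joints at [-53.766, 22.042, 0.453, 0, -68.411, -14.817], TCP at [0.228, -0.582, 0.234] pointing down, gripper open.
Joint ranges: [-179.83, 179.83], [-69.29, 118.12], [-61.27, 80.66], [-181.25, 117.63], [-171.15, -9.14], [-177.46, 177.46]. Speed limits (degrees/s): [159.86, 159.86, 180, 180, 180, 180].

### API

Orientations are given as a 3x3 rotation matrix whose columns are the frame's x, y, z axes.
In Python, from station import r gives the robot as it stands.
- The arm moves only by the tool servo_tool, never from a script. Its argument "commands" is a list that holds one entry, the list of rows, each a list of 7 numbers: the closure, from 0 (fully open) to 1 (shut), then the shift along the tool's x, y, z in mm, then the turn, a rotation vector about the tool's x, y, z in rad. In form: [[[claw, x, y, z, ax, ay, az], ...]]. A call has exactly 5 rows; each row is the pose to reach, as a shift and turn from the pose commanded when the call began, along the tool's axes at that moment; what a row does not reach only later rows make up. A row lasts 1/10 s, in which the tool goes at most 50 mm and 8.59 degrees, less where a joint would pass 70% of its speed; a pose out of reach is approached as far as the arm can. A call with a gripper value outside its range is refused whole. The fingers move at their own pace and stop on an object; the grip force is fixed at half the most. Time passes only in rows, so rows that repeat a pose let the fingers close, or fill a call up. It gives the time, the measured TCP pose, the force, the opening and the grip force at its end, in the units of the state.
- r.sense(): the state, without advancing time (a new reading comes with each control period).
- r.capture(name): name is "scene" or "top"; returns a dict with "pixels" (420x560x3 uint8, red, green, blue), "camera_matrix" (3x3 intrinsics, pixels), "R" (3x3) and "t" (3): a world point X has camera coordinates R X + t. Camera axes: x right, y down, z forward; pixel columns grow to the right and rows downward; lengths in m; the calibration is good to about 2 mm. A picture is of the moment at which its call begins. There is no depth.
- r.finish_job(): hands the job in; it is judged then, once.
The state is a dict: "time_s": time; "joints": joint angles; "joint_velocities": joint speeds; "effort": joint torques, N m; "tcp_pos": TCP position; "ee_rot": TCP orientation; "wrist_force": force on the tool from outside, world axes, zero at the start; "moment": the same for the moment, N m; "gripper_width": opening from 0.0 (shut) to 1.0 (fully open); "gripper_force": force on a finger pad.
Only numpy, scipy, OpenCV 4.12 (cv2) and the standard library are available. Lean on these libraries where they do the work, as an engineer would, in place of code of your own. Each camera call takes 0.05 s, during which the arm holds its last target. There are 200 camera calls.

### The job

Pick out the smaller of the two brown glass reagent bottles and stand it upright in the middle of the top plate of the little scissor lab jack, ready to be raised to the height of the next apparatus. Set it down gently rather than dropping it, let go of it, and leave the larger brown bottle where it stands.

Things in the scene. Friction and masses are not known exactly. Their poses are not given: they have to be found in the camera images.
- small_bottle_center (a point): centre of the smaller brown glass bottle (white cap), to be moved: it stands loose on the worktop, 92 mm tall in all; straight round body 52 mm in diameter, up to 57 mm above its underside, then a shoulder and a round cap 27 mm in diameter on its top 16 mm; about 0.2 kg. The point lies on its axis, half-way up (46 mm above its underside); z points up along the bottle.
- large_bottle_center (a point): centre of the larger brown glass bottle (black cap), to be left alone: 60 mm in diameter, 106 mm tall, loose. The point lies on its axis, half-way up (53 mm above its underside); z points up. The two bottles stand near each other in front of the lab jack and either may be the left one.
- jack_top (a point): middle of the upper face of the scissor lab jack's square top plate, 80 x 80 mm, 75 mm above the worktop, level and flat without a rim; plain metal. The jack is fixed to the worktop and does not move; x and y run along the plate's edges, z up. A black knob sticks out 62 mm from the middle towards -x, at half height, well below the plate.

How it is judged (in metres and radians):
At the end, for the whole second after the job is handed in: The smaller brown bottle stands on the jack's top plate, its axis within 16 mm of the plate's middle, its centre 40 to 52 mm above the plate, upright within 10 degrees, and stays so; the larger brown bottle is within 30 mm of where it started (horizontal distance between small_bottle_center and jack_top below 0.016 m and z of small_bottle_center in the frame of jack_top between 0.04 and 0.052 m and angle between small_bottle_center's own z axis and vertical below 0.17 rad and distance of large_bottle_center from where it was at the start of the episode below 0.03 m); the robot touches nothing.
It fails at once if the larger brown bottle is moved by more than 30 mm (distance of large_bottle_center from where it was at the start of the episode above 0.03 m).
It fails at once if the small bottle is dropped or slammed onto the plate (faster than 0.6 m/s within 50 mm of its place there) (distance between small_bottle_center and jack_top below 0.09 m and linear speed of small_bottle above 0.6 m/s).
It also fails if it takes over 40 s, if anything falls off the work surface, if the arm or the gripper's body presses on something with over 40 N, if the wrist force passes 120 N, or if a joint passes its speed limit or range.

## Working session

There is one attempt and no reset: what is moved stays moved. The work goes in short steps, Python scripts to look and compute and a tool call to move; the robot and the scene stay as the last step left them, time stands still between calls to the robot, and variables do not carry over. Pictures are saved under pics/ and viewed, at most 10 in all, crops included, and the job is handed in when it is done.

Besides the shell and the picture viewer there is one more tool, called after ">>>" by a JSON object that holds its "op" and its "data", one argument or row to a line. servo_tool: Moves the arm, as the interface text tells. Its arguments: {"type":"object","properties":{"commands":{"type":"array","items":{"type":"array","items":{"type":"array","items":{"type":"number"}}}}},"required":["commands"]}

```bash
mkdir -p pics; python3 - <<'E'
from station import r
import cv2,numpy as np
np.set_printoptions(precision=4,suppress=True)
for n in("scene","top"):
    c=r.capture(n); cv2.imwrite(f"pics/{n}0.png",c["pixels"][:,:,::-1]); np.savez(f"{n}0.npz",**c)
    print(n,c["camera_matrix"],c["R"],c["t"],-np.array(c["R"]).T@c["t"])
s=r.sense();print(s["time_s"],s["tcp_pos"],s["ee_rot"],s["gripper_width"])
E
```

```text
scene [[403.5853   0.     282.6779]
 [  0.     403.5853 209.6858]
 [  0.       0.       1.    ]] [[-0.8514 -0.5246  0.0038]
 [-0.3553  0.5712 -0.7399]
 [ 0.386  -0.6313 -0.6727]] [0.43   0.3078 0.6519] [0.2239 0.4613 0.6646]
top [[405.1422   0.     277.5735]
 [  0.     405.1422 211.5251]
 [  0.       0.       1.    ]] [[-0.0147 -0.9998  0.0115]
 [-0.9891  0.0128 -0.1464]
 [ 0.1463 -0.0136 -0.9892]] [-0.0584  0.5537  0.8561] [ 0.4216 -0.0539  0.9286]
0.1 [ 0.2281 -0.5814  0.2326] [[-0.931  -0.365  -0.0008]
 [-0.365   0.931   0.0018]
 [ 0.0001  0.0019 -1.    ]] 1.0012178235157638
```

View pics/scene0.png

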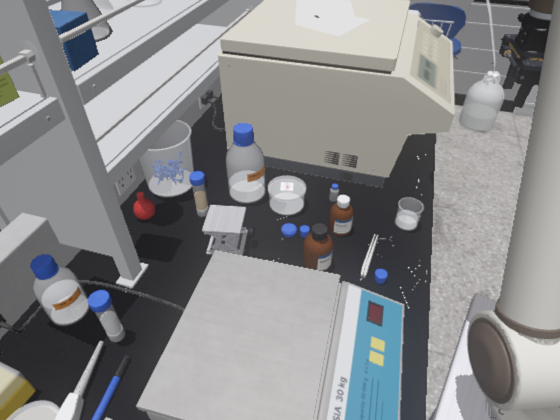

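View pics/top0.png

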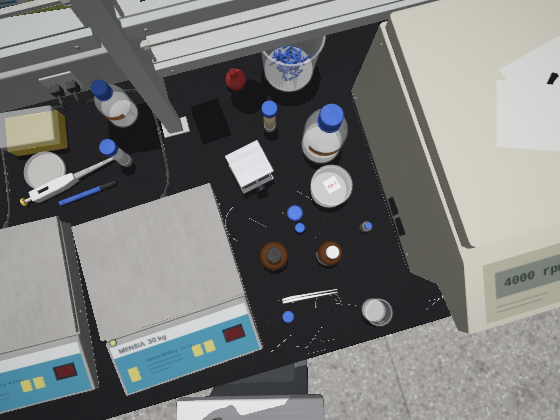

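The scene view shows the small bottle (white cap) at about (343,203), the large one (black cap) at (319,232) and the jack plate at (225,220). In the top view they are at (332,252), (274,256) and (250,165).

```bash
cat > h.py <<'E'
import cv2,numpy as np
np.set_printoptions(precision=4,suppress=True)
def ray(c,p):
    K,R,t=(np.array(c[k],float) for k in("camera_matrix","R","t"))
    return -R.T@t, R.T@np.linalg.solve(K,[p[0],p[1],1.])
def plane(c,p,z):
    o,d=ray(c,p); return o+d*(z-o[2])/d[2]
def tri(c1,p1,c2,p2):
    o1,d1=ray(c1,p1);o2,d2=ray(c2,p2)
    s=np.linalg.lstsq(np.c_[d1,-d2],o2-o1,rcond=None)[0]
    a,b=o1+s[0]*d1,o2+s[1]*d2
    return (a+b)/2,np.linalg.norm(a-b)
def blob(c,box,lo=140,maxsat=60):
    x0,y0,x1,y1=box; im=np.array(c["pixels"])[y0:y1,x0:x1]
    hsv=cv2.cvtColor(im,cv2.COLOR_RGB2HSV)
    m=((hsv[...,2]>lo)&(hsv[...,1]<maxsat)).astype(np.uint8)
    cs,_=cv2.findContours(m,cv2.RETR_EXTERNAL,cv2.CHAIN_APPROX_NONE)
    k=max(cs,key=cv2.contourArea)
    return k+np.array([x0,y0])
E
python3 - <<'E'
from h import *
S,T=np.load("scene0.npz"),np.load("top0.npz")
out=[]
for n,c,bc,bp in(("S",S,(328,190,360,215),(195,195,255,245)),("T",T,(318,238,348,268),(215,130,285,205))):
    im=c["pixels"][:,:,::-1].copy()
    k=blob(c,bc,150,50);m=cv2.moments(k);print(n,"cap",m["m10"]/m["m00"],m["m01"]/m["m00"],cv2.boundingRect(k),m["m00"])
    p=blob(c,bp,150);h=cv2.convexHull(p);q=cv2.approxPolyN(h,4).reshape(-1,2);print("plate",q.tolist())
    big=im
    cv2.drawContours(big,[k],-1,(0,255,0),1);
    for a in q: cv2.circle(big,tuple(int(v) for v in a),1,(0,0,255),-1)
    cr=big[190:280,195:365] if n=="S" else big[135:275,215:350]
    cr=cv2.resize(cr,(400,int(400*cr.shape[0]/cr.shape[1])),interpolation=cv2.INTER_NEAREST)
    out.append(cv2.copyMakeBorder(cr,0,440-cr.shape[0],0,0,cv2.BORDER_CONSTANT))
cv2.imwrite("pics/a.png",np.hstack(out))
E
```

```text
S cap 342.9819376026272 200.04761904761904 (337, 195, 13, 13) 101.5
plate [[245, 207], [239, 233], [201, 231], [210, 204]]
T cap 332.1462728551336 251.71870604781995 (326, 246, 13, 13) 118.5
plate [[274, 172], [241, 187], [223, 156], [257, 140]]
```

View pics/a.png

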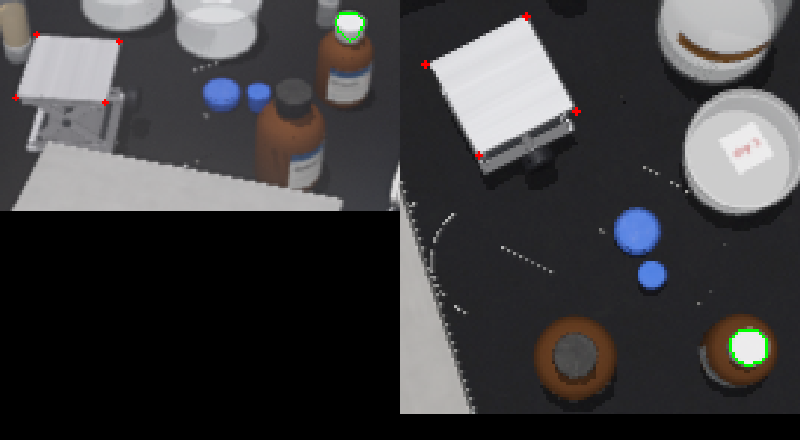

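```bash
python3 - <<'E'
from h import *
S,T=np.load("scene0.npz"),np.load("top0.npz")
s=np.array([[245,207],[239,233],[201,231],[210,204]])+0.;t=np.array([[274,172],[241,187],[223,156],[257,140]])+0.
A=np.array([plane(S,p,.075) for p in s]);B=np.array([plane(T,p,.075) for p in t]);print(A,B)
P=[]
for p,a in zip(s,A):
    j=np.argmin(np.linalg.norm(B-a,axis=1));X,e=tri(S,p,T,t[j]);P.append(X);print(j,X,e)
P=np.array(P);print("mid",P.mean(0),A.mean(0),B.mean(0),np.linalg.norm(np.roll(P,1,0)-P,axis=1),[np.degrees(np.arctan2(*(b-a)[1::-1])) for a,b in zip(B,np.roll(B,-1,0))])
print("cap",tri(S,(343,199.5),T,(332.1,251.7)),plane(S,(343,199.5),.092),plane(T,(332.1,251.7),.092))
print("big",tri(S,(319.5,229.5),T,(274,255)),plane(T,(274,255),.106))
# nearby objects
print("lid",plane(T,(295,213),.01),"dish",plane(T,(331,187),.04),"vial",plane(T,(367,226),.04), "scale corner",plane(T,(244,300),.08),plane(T,(212,184),.08))
E
```

```text
[[ 0.6367 -0.056   0.075 ]
 [ 0.6008  0.0152  0.075 ]
 [ 0.6703  0.0517  0.075 ]
 [ 0.708  -0.0234  0.075 ]] [[ 0.6343 -0.0591  0.075 ]
 [ 0.6021  0.0122  0.075 ]
 [ 0.6712  0.0511  0.075 ]
 [ 0.7064 -0.0229  0.075 ]]
0 [ 0.6364 -0.0583  0.0729] 0.0035500612285491416
1 [0.6029 0.0125 0.0714] 0.0002476975725428741
2 [0.6713 0.0511 0.0741] 0.0004331247258149919
3 [ 0.7066 -0.0227  0.0759] 0.0010802462623488243
mid [ 0.6543 -0.0044  0.0736] [ 0.654  -0.0031  0.075 ] [ 0.6535 -0.0047  0.075 ] [0.0788 0.0784 0.0785 0.0819] [np.float64(114.30404439016941), np.float64(29.38778908083142), np.float64(-64.53495528006601), np.float64(-153.36803644637828)]
cap (array([ 0.4601, -0.1771,  0.0885]), np.float64(0.0004984300021808795)) [ 0.4585 -0.1733  0.092 ] [ 0.4602 -0.1765  0.092 ]
big (array([ 0.455 , -0.0566,  0.1011]), np.float64(0.0004274228949655399)) [ 0.4546 -0.0566  0.106 ]
lid [ 0.5535 -0.1064  0.01  ] dish [ 0.607  -0.1866  0.04  ] vial [ 0.5181 -0.2633  0.04  ] scale corner [0.3647 0.006  0.08  ] [0.6083 0.0736 0.08  ]
```

Both heights agree with the text. The small bottle is at (0.460,-0.1765), the plate's middle at (0.654,-0.0045), and the large bottle 120 mm to the left of the small one. I'll swing clear of the centrifuge first.

>>> {"op": "servo_tool", "data": {
  "commands": [
    [[0,1,28,0,0,0,0],[0,2,56,0,0,0,0],[0,4,86,0,0,0,0],[0,5,115,0,0,0,0],[0,6,143,0,0,0,0]]
  ]
}}

```text
time_s: 0.6
tcp_pos: [0.1696, -0.4495, 0.233]
ee_rot: [[-0.931, -0.365, -0.001], [-0.365, 0.931, 0.001], [0.0, 0.001, -1.0]]
wrist_force: [0.3, -0.1, -0.4]
gripper_width: 1.002
gripper_force: 0.0
```

```bash
cat > go.py <<'E'
import sys
from h import *
from station import r
from scipy.spatial.transform import Rotation as Ro
def go(x,y,z,yaw):   # yaw = heading of tool y, deg
    s=r.sense();R=np.array(s["ee_rot"]);p=np.array(s["tcp_pos"])
    a=np.radians(yaw);Y=np.array([np.cos(a),np.sin(a),0]);Z=np.array([0,0,-1.]);G=np.c_[np.cross(Y,Z),Y,Z]
    print("t",s["time_s"],"tcp",p,"F",np.array(s["wrist_force"]),"w",s["gripper_width"],s["gripper_force"],"tooly",R[:,1])
    print("shift mm",R.T@(np.array([x,y,z])-p)*1000,"rotvec",Ro.from_matrix(R.T@G).as_rotvec())
if __name__=="__main__": go(*map(float,sys.argv[1:]))
E
python3 go.py 0.27 -0.30 0.234 135; python3 go.py 0.46 -0.1765 0.234 135
```

```text
t 0.6 tcp [ 0.1696 -0.4495  0.233 ] F [ 0.2754 -0.1425 -0.4108] w 1.0021181160184105 0.0 tooly [-0.3649  0.931   0.0012]
shift mm [-147.9735  102.5231   -0.8764] rotvec [ 0.0012  0.0001 -0.4119]
t 0.6 tcp [ 0.1696 -0.4495  0.233 ] F [ 0.2754 -0.1425 -0.4108] w 1.0021181160184105 0.0 tooly [-0.3649  0.931   0.0012]
shift mm [-369.9383  148.1725   -0.8567] rotvec [ 0.0012  0.0001 -0.4119]
```

>>> {"op": "servo_tool", "data": {
  "commands": [
    [[0,-30,20,0,0,0,-0.08],[0,-60,41,0,0,0,-0.16],[0,-90,62,0,0,0,-0.25],[0,-120,82,0,0,0,-0.33],[0,-148,103,0,0,0,-0.41]]
  ]
}}

```text
time_s: 1.1
tcp_pos: [0.271, -0.2996, 0.2334]
ee_rot: [[-0.706, -0.708, -0.0], [-0.708, 0.706, 0.0], [-0.0, 0.0, -1.0]]
wrist_force: [0.5, -0.3, -0.3]
gripper_width: 1.002
gripper_force: 0.0
```

```bash
python3 go.py 0.46 -0.1765 0.160 135
```

```text
t 1.1 tcp [ 0.271  -0.2996  0.2334] F [ 0.5318 -0.2814 -0.3178] w 1.0019302731770034 0.0 tooly [-0.7082  0.7061  0.0002]
shift mm [-220.6019  -46.9331   73.4106] rotvec [0.0002 0.0001 0.0015]
```

>>> {"op": "servo_tool", "data": {
  "commands": [
    [[0,-44,-9,15,0,0,0],[0,-88,-19,29,0,0,0],[0,-132,-28,44,0,0,0],[0,-180,-38,59,0,0,0],[0,-221,-47,73,0,0,0]]
  ]
}}

```text
time_s: 1.6
tcp_pos: [0.4617, -0.1766, 0.1598]
ee_rot: [[-0.708, -0.707, -0.0], [-0.707, 0.708, 0.0], [0.0, 0.0, -1.0]]
wrist_force: [-0.5, -0.4, -0.3]
gripper_width: 1.003
gripper_force: 0.0
```

```bash
python3 go.py 0.46 -0.1765 0.04 135; python3 - <<'E'
from station import r
import cv2,numpy as np
a=r.capture("scene")["pixels"][130:300,230:450,::-1];b=r.capture("top")["pixels"][150:320,210:430,::-1]
cv2.imwrite("pics/b.png",cv2.resize(np.hstack([a,b]),(792,306)))
E
```

```text
t 1.6 tcp [ 0.4617 -0.1766  0.1598] F [-0.5486 -0.3843 -0.3063] w 1.0025771920211828 0.0 tooly [-0.7066  0.7076  0.0001]
shift mm [  1.0555   1.256  119.8078] rotvec [ 0.0001 -0.0001 -0.0007]
```

View pics/b.png

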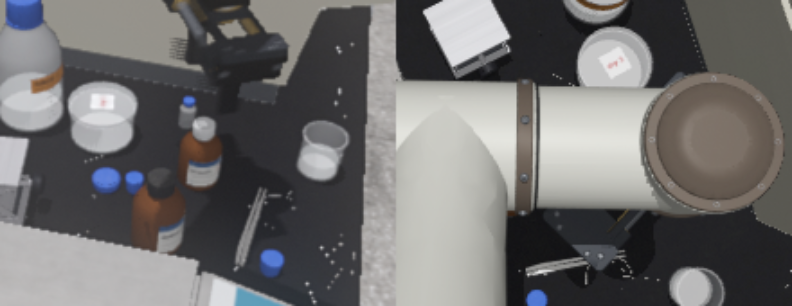

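```bash
python3 - <<'E'
from h import *
S=np.load("scene0.npz")
for n,X in dict(tcp=[.4617,-.1766,.16],tipA=[.4617-.036,-.1766+.036,.149],tipB=[.4617+.036,-.1766-.036,.149],cap=[.46,-.1765,.092]).items():
    q=S["R"]@X+S["t"];p=S["camera_matrix"]@q/q[2];print(n,p[:2],(p[:2]-[230,130])*1.8)
E
```

```text
tcp [345.6915 173.1657] [208.2446  77.6982]
tipA [353.8587 192.6489] [222.9457 112.7681]
tipB [337.1049 163.4061] [192.7888  60.1311]
cap [342.9853 198.4422] [203.3735 123.196 ]
```

The predicted fingertip pixels match the picture: (223,113) and (193,60) in the left crop, on either side of the white cap at (203,125). Going down.

>>> {"op": "servo_tool", "data": {
  "commands": [
    [[0,1,1,15,0,0,0],[0,1,1,35,0,0,0],[0,1,1,55,0,0,0],[0,1,1,75,0,0,0],[0,1,1,90,0,0,0]]
  ]
}}

```text
time_s: 2.2
tcp_pos: [0.4577, -0.1784, 0.0694]
ee_rot: [[-0.709, -0.706, -0.002], [-0.706, 0.709, 0.0], [0.001, 0.002, -1.0]]
wrist_force: [0.5, 0.7, -0.7]
gripper_width: 0.996
gripper_force: 0.0
```

>>> {"op": "servo_tool", "data": {
  "commands": [
    [[0,0,0,8,0,0,0],[0,0,0,16,0,0,0],[0,0,0,23,0,0,0],[0,0,0,28,0,0,0],[0,0,0,29,0,0,0]]
  ]
}}

```text
time_s: 2.7
tcp_pos: [0.4587, -0.1782, 0.0412]
ee_rot: [[-0.708, -0.706, -0.001], [-0.706, 0.708, 0.0], [0.0, 0.0, -1.0]]
wrist_force: [0.3, -0.2, -0.1]
gripper_width: 1.0
gripper_force: 0.0
```

```bash
python3 go.py 0.46 -0.1765 0.04 135
```

```text
t 2.7 tcp [ 0.4587 -0.1782  0.0412] F [ 0.2553 -0.1686 -0.1219] w 1.0004086160296504 0.0 tooly [-0.7059  0.7083  0.0004]
shift mm [-2.1418  0.3095  1.2234] rotvec [ 0.0004 -0.0003 -0.0017]
```

Close slowly, to centre the bottle.

>>> {"op": "servo_tool", "data": {
  "commands": [
    [[0.1,-2,0,0,0,0,0],[0.2,-2,0,0,0,0,0],[0.3,-2,0,0,0,0,0],[0.36,-2,0,0,0,0,0],[0.42,-2,0,0,0,0,0]]
  ]
}}

```text
time_s: 3.2
tcp_pos: [0.4604, -0.1768, 0.0417]
ee_rot: [[-0.708, -0.706, 0.0], [-0.706, 0.708, 0.0], [-0.0, -0.0, -1.0]]
wrist_force: [0.5, -0.0, -0.1]
gripper_width: 0.64
gripper_force: 0.0
```

>>> {"op": "servo_tool", "data": {
  "commands": [
    [[0.5,0,0,0,0,0,0],[0.6,0,0,0,0,0,0],[0.7,0,0,0,0,0,0],[0.7,0,0,0,0,0,0],[0.7,0,0,0,0,0,0]]
  ]
}}

```text
time_s: 3.7
tcp_pos: [0.4605, -0.1768, 0.0417]
ee_rot: [[-0.708, -0.706, 0.0], [-0.706, 0.708, -0.0], [-0.0, -0.0, -1.0]]
wrist_force: [-0.3, -0.4, 1.9]
gripper_width: 0.584
gripper_force: 30.0
```

>>> {"op": "servo_tool", "data": {
  "commands": [
    [[0.7,0,0,-8,0,0,0],[0.7,0,0,-30,0,0,0],[0.7,0,0,-60,0,0,0],[0.7,0,0,-95,0,0,0],[0.7,0,0,-120,0,0,0]]
  ]
}}

```text
time_s: 4.2
tcp_pos: [0.4602, -0.1767, 0.1635]
ee_rot: [[-0.708, -0.706, 0.001], [-0.706, 0.708, 0.0], [-0.001, -0.001, -1.0]]
wrist_force: [0.8, -0.5, -2.1]
gripper_width: 0.587
gripper_force: 30.0
```

```bash
python3 go.py 0.654 -0.0045 0.160 135;  python3 - <<'E'
from station import r
import cv2,numpy as np
a=r.capture("scene")["pixels"][110:300,190:450,::-1]
cv2.imwrite("pics/c.png",cv2.resize(a,(520,380)))
E
```

```text
t 4.2 tcp [ 0.4602 -0.1767  0.1635] F [ 0.7742 -0.4816 -2.0724] w 0.5873101369526458 30.000024958426366 tooly [-0.706   0.7082 -0.0007]
shift mm [-258.8412  -14.8286    3.7614] rotvec [-0.0007  0.0008 -0.0016]
```

View pics/c.png

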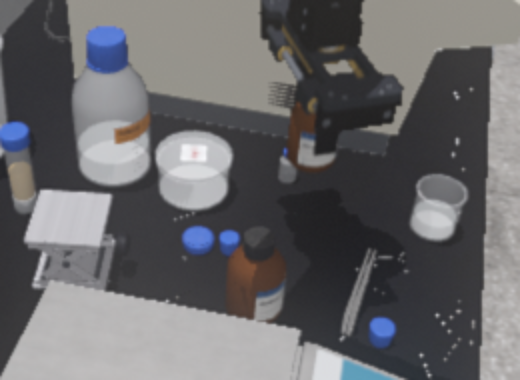

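The bottle hangs upright in the gripper at (310,135) in the crop, and the large bottle hasn't moved. Before crossing, I'll check the tall neighbours around the jack.

```bash
python3 - <<'E'
from h import *
S,T=np.load("scene0.npz"),np.load("top0.npz")
print("bluecap",tri(S,(243,130),T,(331,115)))
print("tube",tri(S,(198,176),T,(269,106)))
print("post base",plane(T,(175,127),0),plane(S,(130,274),0))
print("beaker rim?",plane(T,(292,65),.12))
E
```

```text
bluecap (array([ 0.7176, -0.1704,  0.1839]), np.float64(0.0021922301530005617))
tube (array([ 0.7649, -0.052 ,  0.1121]), np.float64(0.007534012370697518))
post base [0.7657 0.1749 0.    ] [0.7705 0.1744 0.    ]
beaker rim? [ 0.8566 -0.1004  0.12  ]
```

>>> {"op": "servo_tool", "data": {
  "commands": [
    [[0.7,-15,-1,0,0,0,0],[0.7,-45,-3,0,0,0,0],[0.7,-80,-5,0,0,0,0],[0.7,-115,-7,0,0,0,0],[0.7,-145,-9,0,0,0,0]]
  ]
}}

```text
time_s: 4.75
tcp_pos: [0.5697, -0.0789, 0.1592]
ee_rot: [[-0.708, -0.706, -0.004], [-0.706, 0.708, 0.0], [0.002, 0.003, -1.0]]
wrist_force: [0.5, 0.1, -1.7]
gripper_width: 0.585
gripper_force: 30.0
```

>>> {"op": "servo_tool", "data": {
  "commands": [
    [[0.7,-28,-1,0,0,0,0],[0.7,-56,-3,0,0,0,0],[0.7,-84,-4,0,0,0,0],[0.7,-104,-5,0,0,0,0],[0.7,-114,-6,0,0,0,0]]
  ]
}}

```text
time_s: 5.25
tcp_pos: [0.6545, -0.0026, 0.1585]
ee_rot: [[-0.707, -0.707, -0.004], [-0.707, 0.707, -0.0], [0.003, 0.003, -1.0]]
wrist_force: [-0.2, -0.5, -1.8]
gripper_width: 0.588
gripper_force: 30.0
```

```bash
python3 go.py 0.654 -0.0045 0.1187 135;  python3 - <<'E'
from station import r
import cv2,numpy as np
c=r.capture("scene");np.savez("scene1.npz",**c)
a=c["pixels"][110:300,150:410,::-1]
cv2.imwrite("pics/d.png",cv2.resize(a,(780,570)))
E
```

```text
t 5.25 tcp [ 0.6545 -0.0026  0.1585] F [-0.2008 -0.5476 -1.7576] w 0.5881033977242898 29.99965222305036 tooly [-0.7068  0.7074  0.0028]
shift mm [ 1.5808 -1.0538 39.8394] rotvec [ 0.0028 -0.003  -0.0004]
```

View pics/d.png

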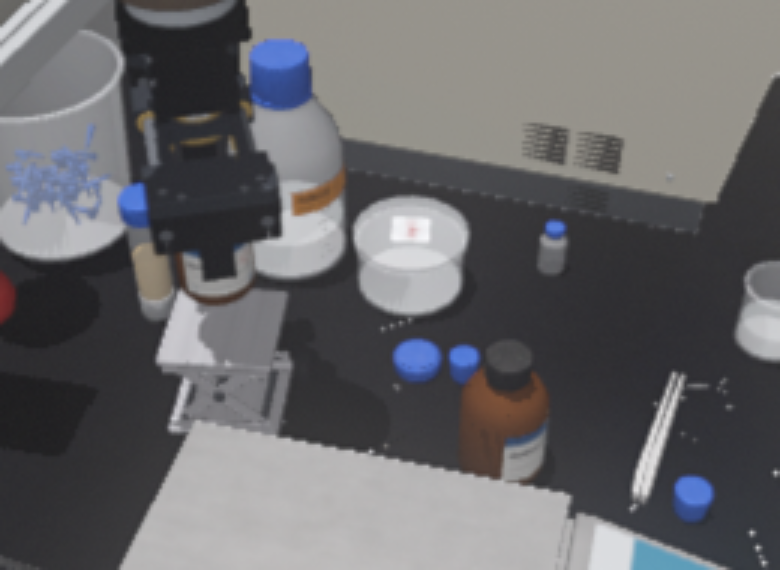

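The bottle hangs above the plate, with its underside at about (215,295) in the crop and the plate centred near (225,330). It is clear of its neighbours. Lowering now.

>>> {"op": "servo_tool", "data": {
  "commands": [
    [[0.7,1,-1,8,0,0,0],[0.7,2,-1,17,0,0,0],[0.7,2,-1,26,0,0,0],[0.7,2,-1,32,0,0,0],[0.7,2,-1,34,0,0,0]]
  ]
}}

```text
time_s: 5.8
tcp_pos: [0.6527, -0.0073, 0.1264]
ee_rot: [[-0.709, -0.705, -0.002], [-0.705, 0.709, -0.0], [0.002, 0.001, -1.0]]
wrist_force: [-0.1, -0.4, -2.3]
gripper_width: 0.59
gripper_force: 30.0
```

>>> {"op": "servo_tool", "data": {
  "commands": [
    [[0.7,0,0,1,0,0,0],[0.7,0,0,2,0,0,0],[0.7,0,0,3,0,0,0],[0.7,0,0,4,0,0,0],[0.7,0,0,4,0,0,0]]
  ]
}}

```text
time_s: 6.3
tcp_pos: [0.6536, -0.0066, 0.1236]
ee_rot: [[-0.708, -0.706, 0.0], [-0.706, 0.708, 0.0], [-0.0, 0.0, -1.0]]
wrist_force: [-0.6, -0.3, -2.8]
gripper_width: 0.591
gripper_force: 30.0
```

```bash
python3 go.py 0.654 -0.0045 0.1167 135
```

```text
t 6.3 tcp [ 0.6536 -0.0066  0.1236] F [-0.5665 -0.3362 -2.7534] w 0.5913809155685462 29.999753571173642 tooly [-0.706   0.7082  0.    ]
shift mm [-1.7954  1.2373  6.863 ] rotvec [ 0.      0.0001 -0.0016]
```

>>> {"op": "servo_tool", "data": {
  "commands": [
    [[0.7,-1,0,1,0,0,0],[0.7,-1,1,2,0,0,0],[0.7,-1,1,3,0,0,0],[0.7,-1,1,4,0,0,0],[0.7,-1,1,4,0,0,0]]
  ]
}}

```text
time_s: 6.8
tcp_pos: [0.6535, -0.0053, 0.1193]
ee_rot: [[-0.708, -0.706, -0.0], [-0.706, 0.708, -0.0], [0.0, 0.0, -1.0]]
wrist_force: [-0.6, 0.1, -2.1]
gripper_width: 0.584
gripper_force: 30.0
```

>>> {"op": "servo_tool", "data": {
  "commands": [
    [[0.7,0,0,0.5,0,0,0],[0.7,0,0,1,0,0,0],[0.7,0,0,1.5,0,0,0],[0.7,0,0,2,0,0,0],[0.7,0,0,2,0,0,0]]
  ]
}}

```text
time_s: 7.3
tcp_pos: [0.6536, -0.0053, 0.1175]
ee_rot: [[-0.708, -0.706, -0.0], [-0.706, 0.708, 0.0], [0.0, 0.0, -1.0]]
wrist_force: [-0.7, 0.1, -3.2]
gripper_width: 0.579
gripper_force: 30.0
```

>>> {"op": "servo_tool", "data": {
  "commands": [
    [[0.7,0,0,0.5,0,0,0],[0.7,0,0,1,0,0,0],[0.7,0,0,1,0,0,0],[0.7,0,0,1,0,0,0],[0.7,0,0,1,0,0,0]]
  ]
}}

```text
time_s: 7.8
tcp_pos: [0.6537, -0.0053, 0.1168]
ee_rot: [[-0.708, -0.706, 0.0], [-0.706, 0.708, 0.0], [-0.0, -0.0, -1.0]]
wrist_force: [-0.4, 0.5, -1.4]
gripper_width: 0.586
gripper_force: 30.0
```

>>> {"op": "servo_tool", "data": {
  "commands": [
    [[0.7,0,0,0.5,0,0,0],[0.7,0,0,1,0,0,0],[0.7,0,0,1,0,0,0],[0.7,0,0,1,0,0,0],[0.7,0,0,1,0,0,0]]
  ]
}}

```text
time_s: 8.3
tcp_pos: [0.6537, -0.0053, 0.1167]
ee_rot: [[-0.708, -0.706, 0.001], [-0.706, 0.708, -0.0], [-0.0, -0.001, -1.0]]
wrist_force: [-3.1, 0.1, 5.4]
gripper_width: 0.589
gripper_force: 30.0
```

The upward force of 5.4 N at the expected height means contact. Opening slowly.

>>> {"op": "servo_tool", "data": {
  "commands": [
    [[0.4,0,0,0,0,0,0],[0.38,0,0,0,0,0,0],[0.35,0,0,0,0,0,0],[0.3,0,0,0,0,0,0],[0.25,0,0,0,0,0,0]]
  ]
}}

```text
time_s: 8.8
tcp_pos: [0.6537, -0.0053, 0.1153]
ee_rot: [[-0.708, -0.706, -0.0], [-0.706, 0.708, -0.0], [0.0, 0.0, -1.0]]
wrist_force: [0.7, 0.5, 0.8]
gripper_width: 0.717
gripper_force: 0.0
```

>>> {"op": "servo_tool", "data": {
  "commands": [
    [[0.15,0,0,0,0,0,0],[0.05,0,0,0,0,0,0],[0,0,0,0,0,0,0],[0,0,0,0,0,0,0],[0,0,0,0,0,0,0]]
  ]
}}

```text
time_s: 9.3
tcp_pos: [0.6536, -0.0053, 0.1155]
ee_rot: [[-0.708, -0.706, -0.0], [-0.706, 0.708, -0.0], [0.0, 0.0, -1.0]]
wrist_force: [-0.1, 1.1, -0.2]
gripper_width: 0.991
gripper_force: 0.0
```

>>> {"op": "servo_tool", "data": {
  "commands": [
    [[0,0,0,-10,0,0,0],[0,0,0,-25,0,0,0],[0,0,0,-45,0,0,0],[0,0,0,-65,0,0,0],[0,0,0,-85,0,0,0]]
  ]
}}

```text
time_s: 9.8
tcp_pos: [0.6537, -0.0053, 0.2023]
ee_rot: [[-0.708, -0.706, 0.001], [-0.706, 0.708, -0.0], [-0.001, -0.001, -1.0]]
wrist_force: [-0.2, -0.0, 0.5]
gripper_width: 0.999
gripper_force: 0.0
```

>>> {"op": "servo_tool", "data": {
  "commands": [
    [[0,15,0,-5,0,0,0],[0,45,0,-10,0,0,0],[0,85,0,-10,0,0,0],[0,125,0,-10,0,0,0],[0,160,0,-10,0,0,0]]
  ]
}}

```text
time_s: 10.3
tcp_pos: [0.5375, -0.1197, 0.2103]
ee_rot: [[-0.709, -0.706, -0.001], [-0.706, 0.709, 0.0], [0.001, 0.001, -1.0]]
wrist_force: [0.8, 0.0, -0.1]
gripper_width: 1.002
gripper_force: 0.0
```

```bash
python3 - <<'E'
from station import r
import cv2,numpy as np
o=[]
for n,(x,y) in(("scene",(150,110)),("top",(180,90))):
    c=r.capture(n);np.savez(n+"2.npz",**c)
    o.append(cv2.resize(c["pixels"][y:y+200,x:x+200,::-1],(400,400)))
cv2.imwrite("pics/e.png",np.hstack(o))
s=r.sense();print(s["time_s"],s["tcp_pos"],s["wrist_force"])
E
```

```text
10.4 [ 0.53605916 -0.12080923  0.21062029] [-0.13099372 -0.67854108 -0.30743174]
```

View pics/e.png

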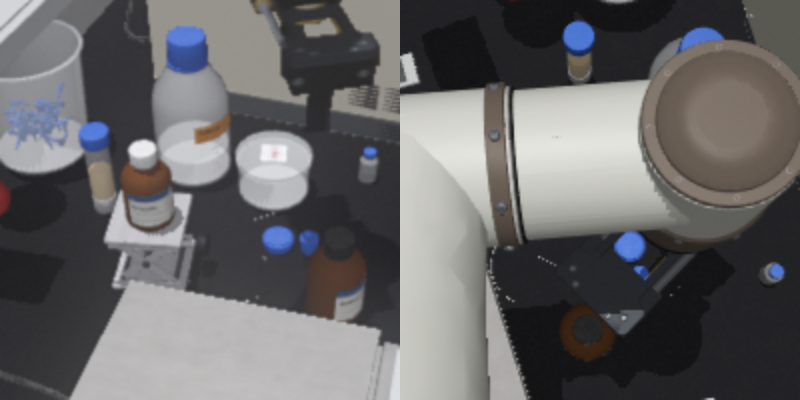

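The small bottle stands upright on the plate, cap at about (221.5,184) in the scene image. The large bottle is unmoved. I'll check both by numbers.

```bash
python3 - <<'E'
from h import *
S=np.load("scene2.npz");k=blob(S,(208,176,236,197),150,50);x,y,w,h=cv2.boundingRect(k);print(x,y,w,h)
p=plane(S,(x+w/2-.5,y+5),.167);print("cap",p,"off plate mid",(p-[.6538,-.004,.167])[:2])
S0=np.load("scene0.npz")
m=cv2.matchTemplate(S["pixels"][210:280,290:350],S0["pixels"][220:265,300:340],cv2.TM_CCOEFF_NORMED);print("large shift px",np.array(cv2.minMaxLoc(m)[3])-[10,10])
from station import r
print(r.finish_job())
E
```

```text
214 180 14 14
cap [ 0.6509 -0.0026  0.167 ] off plate mid [-0.0029  0.0014]
large shift px [0 0]
the job is handed in; nothing more can be done
None
```

The small bottle is standing upright and released on the jack plate, measured about 3 mm from its middle, the large bottle has not moved, and the job was handed in at about 10.4 s; the hand-in returned no verdict.

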